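# Step the filter turret to amber and switch on the light box

### The arm

A 7-joint arm with a two-finger parallel gripper is mounted at the origin on a cart in front of the work surface, level with it; the furniture and walls round the work are solid. World frame = base frame: x ahead of the robot, y to its left, z up, the work surface at z = 0. Lengths are in m, angles in rad, forces in N, time in s.
With the tool pointing down it reaches from about 0.425 to 0.925 m from the base axis. Payload 6.8 kg.
Tool frame: the origin (TCP) lies on the front face of the gripper's body, between the roots of the fingers; the fingertips stand 73 mm ahead of it and the grasp point (between the pads) lies 54 mm ahead of it (bot.finger_overhang is the z of the fingertips in the tool frame, in m); z points along the fingers, y is the line along which they close (so a half turn about z gives the same grasp; the last joint's range is limited). The gripper opens to 85 mm and grips with 20 to 120 N. Pads are 22 mm wide; open, the fingers measure 114 mm over their backs; the gripper's body (76 mm by 85 mm) begins 54 mm behind the grasp point. The pads swing forward as they close: fully open they stand 13 mm farther back than shut.
Start: joints at [-1.414, 0.477, 0.022, 1.555, -0.011, 1.109, -0.083], TCP at [0.177, 0.651, 0.304] pointing down, gripper open.
Joint ranges: [-2.96, 2.96], [-0.34, 2.1], [-1.41, 1.46], [0.24, 2.44], [-1.37, 4.51], [0.17, 1.92], [-2.96, 2.96]. Speed limits (rad/s): [2.39, 2.39, 3.14, 3.14, 3.14, 3.14, 3.14].

### API

Orientations are given as a unit quaternion [w, x, y, z].
In Python, from station import bot gives the robot as it stands.
- The arm moves only by the tool servo_tool, never from a script. Its argument "motion" is one flat list of numbers, 7 for each row, row after row: the shift along the tool's x, y, z as a fraction of full scale, then the turn, a rotation vector about the tool's x, y, z as a fraction of full scale, then the closure, from 0 (fully open) to 1 (shut). In form: [tx, ty, tz, ax, ay, az, gripper, tx, ty, tz, ax, ay, az, gripper, ...]. A call has 1 to 5 rows; each row shifts and turns the commanded pose from where the row before left it, along the tool's axes as they then stand; what a row does not reach is not made up. Full scale, the value 1, is 0.02 m for a shift and 0.15 rad for a turn. A row lasts 1/8 s, in which the tool goes at most 62.5 mm and 10.7 degrees, less where a joint would pass 70% of its speed; a pose out of reach is approached as far as the arm can. A call with a number of a shift or a turn outside -1 to 1 is refused whole. A call with a gripper value outside its range is refused whole. The fingers move at their own pace and stop on an object; "grip_force" is the grip in N (left out, the last holds). Time passes only in rows, so rows that do not move let the fingers close. It gives the time, the measured TCP pose, the force, the opening and the grip force at its end, in the units of the state.
- bot.get_obs(): the state, without advancing time (a new reading comes with each control period).
- bot.read_camera(name): name is "scene" or "top" or "wrist"; returns the picture (400x640x3 uint8, red, green, blue); there is no depth.
- bot.get_calibration(name): a dict with "mtx" (3x3 intrinsics, pixels), "rvec" (rotation vector, rad) and "tvec" (3), from world to camera coordinates, as OpenCV has them. Camera axes: x right, y down, z forward; pixel columns grow to the right and rows downward; lengths in m; the calibration is good to about 2 mm. A picture is of the moment at which its call begins: read the wrist's pose just before it. get_calibration takes no time and is no camera call; for the wrist camera it gives the pose at the moment of the call.
- bot.hand_in(): hands the job in; it is judged then, once.
Trained networks look in the newest picture that a camera, given by its name, has taken for a name from the list of things; names that differ only in an ending like _2 or _b are one class to them, and where a whole thing is asked for, a point or a joint stands for the part that bears it (a point fixed in the world has none). Each returns a list of dicts, best first, with "p" (0 to 1); they miss things now and then, are a little off and sometimes report something else, mostly with a low value. They report only what shows in the picture. A call takes as long as a camera call.
- bot.boxes_of(camera, name): "uv" ([column, row] in pixels, amid what is visible of it).
The state is a dict: "t": time; "q": joint angles; "joint_vel": joint speeds; "joint_torque": joint torques, N m; "eef_pos": TCP position; "tool_rot": TCP orientation; "contact_force": force on the tool from outside, world axes, zero at the start; "torque": the same for the moment, N m; "gripper_width": opening from 0.0 (shut) to 1.0 (fully open); "grasp_force": force on a finger pad.
Only numpy, scipy, OpenCV 4.12 (cv2) and the standard library are available. Lean on these libraries where they do the work, as an engineer would, in place of code of your own. Each camera call takes 0.05 s, during which the arm holds its last target. There are 200 camera calls.

### The job

On the grey light box, push the filter turret round by its upright tabs until the amber filter covers the whole round lamp window in the box top, then press the red-dot end of the rocker switch fully down to switch the lamp on. Only push with the fingers: do not take hold of a tab, do not touch the filter glass, and leave the pot, bottle, spool and dish beside the box where they stand.

Things in the scene. Friction and masses are not known exactly. Their poses are not given: they have to be found in the camera images.
- light_box: fixed grey inspection light box, 164 mm (its x) by 240 mm (its y), flat top 30 mm above the table. Origin on the table under the middle of the box's length in x and 10 mm to +y of its middle in y. Its -x side (roughly towards the robot) has the lamp window; the rocker switch is at its -y end. Its yaw varies
- turret (a joint): angle (rad) of the open filter turret on the box, vertical axis, anticlockwise from above positive, can be pushed either way round for more than a full turn (no stop within reach); 0, or 2 pi, is amber exactly over the window. A friction brake holds it wherever it is left (about 1 N at a tab moves it; no click stops, no spring)
- turret_axis (a point): point on the turret's vertical axis, 38 mm above the table. The turret is a 124 mm wheel whose rim top is 38 mm above the table, hub knob up to 42 mm; it carries four filters at 90 degree steps, centres 40 mm from the axis, in the order amber, green, clear, blue anticlockwise from above, and one upright tab at the rim outside each filter, in the filter's colour
- window (a point): centre of the round white lamp window (18 mm across) in the top of the box, 40 mm from the turret axis towards the box's -x side, under the wheel; a short red index line on the box top points at it from outside the wheel
- lamp_switch (a joint): black rocker switch, rad: 0 = off (end with the red dot stands up), 0.36 = on (that end fully down). It stays where it is left; about 3 N on the red-dot end tips it, downward travel there is about 7 mm
- switch_on_end (a point): middle of the red dot, on the top surface of the rocker 19 mm from its pivot, at the light box's +x end of the rocker; 49 mm above the table when off, 43 mm when on. Rocker is 52 mm (box x) by 22 mm (box y); its pivot is 118 mm from the turret axis along the box's -y
- amber_filter (a point): amber (orange-yellow) glass filter disc of the turret, 30 mm across, 3 mm thick, top 36.5 mm above the table; this point is its centre
- green_filter (a point): green glass filter disc of the turret, 30 mm across, 3 mm thick, top 36.5 mm above the table; this point is its centre
- clear_filter (a point): clear colourless glass filter disc of the turret, 30 mm across, 3 mm thick, top 36.5 mm above the table; this point is its centre
- blue_filter (a point): blue glass filter disc of the turret, 30 mm across, 3 mm thick, top 36.5 mm above the table; this point is its centre
- amber_tab (a point): upright orange tab outside the amber filter on the turret's rim: 8 mm thick round the wheel, 22 mm along the radius (59 to 81 mm from the axis), from 33 to 61 mm above the table; this point is its centre, 70 mm from the axis, 47 mm above the table
- green_tab (a point): upright green tab outside the green filter on the turret's rim: 8 mm thick round the wheel, 22 mm along the radius (59 to 81 mm from the axis), from 33 to 61 mm above the table; this point is its centre, 70 mm from the axis, 47 mm above the table
- clear_tab (a point): upright white tab outside the clear filter on the turret's rim: 8 mm thick round the wheel, 22 mm along the radius (59 to 81 mm from the axis), from 33 to 61 mm above the table; this point is its centre, 70 mm from the axis, 47 mm above the table
- blue_tab (a point): upright blue tab outside the blue filter on the turret's rim: 8 mm thick round the wheel, 22 mm along the radius (59 to 81 mm from the axis), from 33 to 61 mm above the table; this point is its centre, 70 mm from the axis, 47 mm above the table
- paint_1: bystander: green paint pot with white lid, 32 mm across, 38 mm tall, loose, origin at the centre of its underside
- glue_red: bystander: black and red glue bottle, 23x32x83 mm, loose, upright, origin at the centre of its underside
- thread_1: bystander: wooden spool of dark thread, 25 mm across, 29 mm tall, loose, origin at the centre of its underside
- dish_brass: bystander: small clear open dish with brass pins, 36 mm across, 16 mm tall, loose, origin at the centre of its underside

How it is judged:
By the outcome, as a careful person would: the job done as asked, in the order asked, and still so for the second after the job is handed in, with the robot touching nothing.
It also fails if it takes over 58 s, if anything falls off the work surface, if the arm or the gripper's body presses on something with over 40 N, if the wrist force passes 120 N, or if a joint passes its speed limit or range.

## Working session

There is one attempt and no reset: what is moved stays moved. The work goes in short steps, Python scripts to look and compute and a tool call to move; the robot and the scene stay as the last step left them, time stands still between calls to the robot, and variables do not carry over. Pictures are saved under pics/ and viewed, at most 10 in all, crops included, and the job is handed in when it is done.

Besides the shell and the picture viewer there is one more tool, called after ">>>" as name(argument=value, ...), one argument or row to a line, values as JSON. servo_tool: Moves the arm, as the interface text tells. Shift numbers are shares of 0.02 m and turn numbers shares of 0.15 rad, none past 1 either way. Its arguments: {"type":"object","properties":{"motion":{"type":"array","items":{"type":"number","minimum":-1,"maximum":1}},"grip_force":{"type":"number"}},"required":["motion"]}

```bash
mkdir -p pics; cat > h.py <<'E'
import numpy as np, cv2
from station import bot
def ray(cam,uv,z):
    c=bot.get_calibration(cam);K=np.array(c["mtx"]);R=cv2.Rodrigues(np.array(c["rvec"],float))[0];t=np.array(c["tvec"],float).ravel()
    d=R.T@np.linalg.inv(K)@np.array([uv[0],uv[1],1.]);o=-R.T@t
    return o+d*(z-o[2])/d[2]
def proj(cam,p):
    c=bot.get_calibration(cam)
    return cv2.projectPoints(np.array([p],float),np.array(c["rvec"],float),np.array(c["tvec"],float),np.array(c["mtx"],float),None)[0].ravel()
def save(im,n): cv2.imwrite("pics/"+n,im[:,:,::-1])
E
python3 - <<'E'
from h import *
np.set_printoptions(precision=4,suppress=True)
ims={c:bot.read_camera(c) for c in("top","scene")}
for c in ims: save(ims[c],c+"0.png")
Z=dict(turret_axis=.04,switch_on_end=.049,amber_filter=.0365,green_filter=.0365,clear_filter=.0365,blue_filter=.0365,amber_tab=.047,green_tab=.047,clear_tab=.047,blue_tab=.047,window=.03,paint_1=.03,glue_red=.05,thread_1=.02,dish_brass=.01,light_box=.03,lamp_switch=.046)
for c in ims:
  for n in Z:
    for r in bot.boxes_of(c,n)[:1]: print(c,n,round(r["p"],2),np.round(r["uv"],1),ray(c,r["uv"],Z[n]))
o=bot.get_obs();print(o["t"],o["eef_pos"],o["tool_rot"])
E
```

```text
top turret_axis 0.76 [295.1 221.8] [0.5168 0.1719 0.04  ]
top switch_on_end 0.62 [296.  221.4] [0.5166 0.1697 0.049 ]
top amber_filter 0.84 [277.3 221.5] [0.5171 0.2091 0.0365]
top green_filter 0.77 [283.  223.9] [0.5123 0.197  0.0365]
top clear_filter 0.8 [280.6 218.3] [0.524  0.2024 0.0365]
top blue_filter 0.63 [278.2 221.1] [0.518  0.2072 0.0365]
top amber_tab 0.65 [283.1 218.3] [0.5228 0.1965 0.047 ]
top green_tab 0.59 [277.4 222.2] [0.5144 0.208  0.047 ]
top clear_tab 0.57 [278.5 223.3] [0.5122 0.2056 0.047 ]
top blue_tab 0.64 [295.4 221.5] [0.5166 0.171  0.047 ]
top window 0.85 [295.5 222.5] [0.5165 0.1714 0.03  ]
top paint_1 0.77 [272.8 283.9] [0.3895 0.2144 0.03  ]
top glue_red 0.65 [325.7 164.5] [0.6381 0.1104 0.05  ]
top thread_1 0.45 [261.8 162.1] [0.6483 0.2485 0.02  ]
top dish_brass 0.59 [323.7 276.7] [0.4055 0.1098 0.01  ]
top light_box 0.89 [295.5 222.5] [0.5165 0.1714 0.03  ]
top lamp_switch 0.58 [272.7 285.7] [0.3865 0.2131 0.046 ]
scene turret_axis 0.88 [305.4 240.2] [0.4783 0.2088 0.04  ]
scene switch_on_end 0.52 [350.9 209.2] [0.5153 0.0873 0.049 ]
scene amber_fil
[... 218 characters left out ...]
8 0.0365]
scene amber_tab 0.73 [294.5 230. ] [0.5068 0.211  0.047 ]
scene green_tab 0.57 [295.7 232.3] [0.4988 0.2139 0.047 ]
scene clear_tab 0.9 [297. 228.] [0.5106 0.2038 0.047 ]
scene blue_tab 0.63 [297.5 231.4] [0.4998 0.2097 0.047 ]
scene window 0.71 [307.1 237. ] [0.5018 0.1899 0.03  ]
scene paint_1 0.68 [335.5 275.2] [0.3809 0.2219 0.03  ]
scene glue_red 0.93 [297.7 198. ] [0.61   0.1384 0.05  ]
scene thread_1 0.69 [234.8 223.6] [0.6353 0.2572 0.02  ]
scene dish_brass 0.84 [384.6 257.9] [0.4026 0.1068 0.01  ]
scene light_box 0.97 [304.8 237.9] [0.5014 0.1948 0.03  ]
scene lamp_switch 0.67 [349.  208.3] [0.5255 0.0834 0.046 ]
1.8 [0.1767 0.6515 0.3039] [-0.      0.132   0.9912  0.    ]
```

View pics/top0.png

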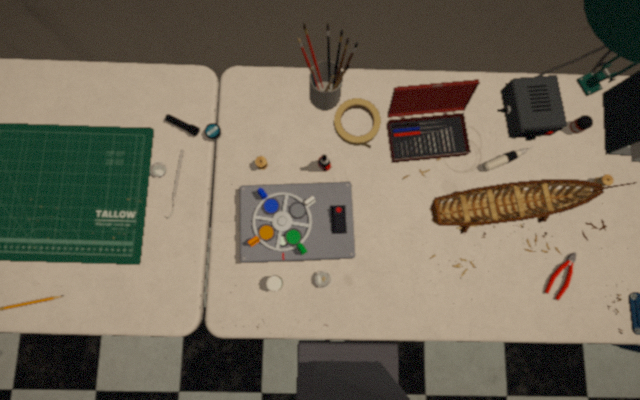

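View pics/scene0.png

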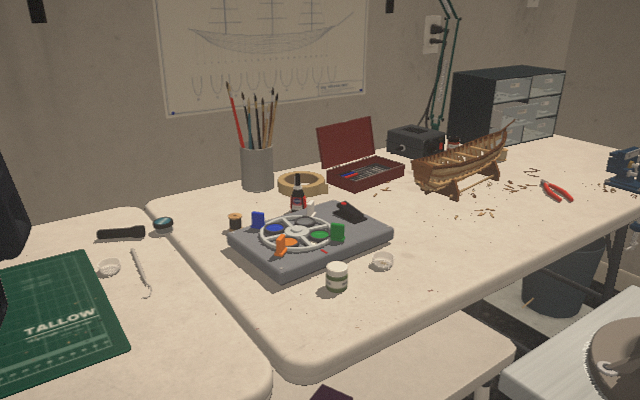

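The top view shows the hub at about (282,221), amber at (266,232) with its tab at (252,240), and the index line at (283,257). Amber therefore needs roughly 57° anticlockwise. The network boxes on the small parts are poor, so I'll move over the box and take a wrist look.

>>> servo_tool(
  motion=[-1,-0.96,0,0,0,0,1,-1,-0.96,0,0,0,0,1,-1,-0.96,0,0,0,0,1,-1,-0.96,0,0,0,0,1,-1,-0.96,0,0,0,0,1],
)

```text
t: 2.42
eef_pos: [0.2485, 0.5319, 0.3041]
tool_rot: [0.0, 0.132, 0.991, 0.0]
contact_force: [-0.3, -0.4, -0.2]
gripper_width: -0.0
grasp_force: 0.0
```

>>> servo_tool(
  motion=[-1,-0.96,0,0,0,0,1,-1,-0.96,0,0,0,0,1,-1,-0.96,0,0,0,0,1,-1,-0.96,0,0,0,0,1,-1,-0.96,0,0,0,0,1],
)

```text
t: 3.05
eef_pos: [0.3199, 0.413, 0.3041]
tool_rot: [0.0, 0.132, 0.991, 0.0]
contact_force: [1.6, -0.7, 0.6]
gripper_width: 0.0
grasp_force: 0.0
```

>>> servo_tool(
  motion=[-1,-0.96,0,0,0,0,1,-1,-0.96,0,0,0,0,1,-1,-0.96,0,0,0,0,1,-1,-0.96,0,0,0,0,1,-1,-0.96,0,0,0,0,1],
)

```text
t: 3.68
eef_pos: [0.3912, 0.2942, 0.3041]
tool_rot: [0.0, 0.132, 0.991, 0.0]
contact_force: [0.0, 0.9, 0.2]
gripper_width: -0.0
grasp_force: 0.0
```

>>> servo_tool(
  motion=[-1,-0.96,0,0,0,0,1,-1,-0.96,0,0,0,0,1,0,0,0,0,0,0,1,0,0,0,0,0,0,1],
)

```text
t: 4.18
eef_pos: [0.419, 0.2482, 0.304]
tool_rot: [-0.0, 0.132, 0.991, 0.0]
contact_force: [-0.9, 0.1, -0.3]
gripper_width: -0.001
grasp_force: 0.0
```

```bash
cat >> h.py <<'E'
def blobs(cam,im):
    hsv=cv2.cvtColor(im,cv2.COLOR_RGB2HSV)
    for n,lo,hi in(("amber",(8,150,120),(24,255,255)),("green",(50,120,60),(80,255,255)),("blue",(105,120,80),(125,255,255)),("red",(0,170,90),(5,255,255))):
        m=cv2.inRange(hsv,lo,hi);k,_,s,c=cv2.connectedComponentsWithStats(m)
        for i in range(1,k):
            if s[i,4]>(8 if cam=="top" else 60):
                p=ray(cam,c[i],.0365)
                if .35<p[0]<.65 and 0<p[1]<.35: print(cam,n,s[i,:5],np.round(c[i],1),np.round(p,4))
E
python3 - <<'E'
from h import *
o=bot.get_obs();print(o["t"],o["eef_pos"],o["tool_rot"],o["gripper_width"])
im=bot.read_camera("wrist");save(im,"w1.png");blobs("wrist",im)
print(proj("wrist",[.515,.195,.038]))
blobs("top",bot.read_camera("top"))
E
```

```text
4.175 [0.41903659 0.2481534  0.30398288] [-6.79343850e-05  1.31783053e-01  9.91278537e-01  2.91885681e-04] -0.0013486093341907072
wrist amber [331 213  16  18  72] [337.8 221. ] [0.4725 0.2546 0.0365]
wrist amber [313 223  38  26 418] [330.3 236.8] [0.4892 0.2414 0.0365]
wrist green [243 235  19  14 120] [251.6 241.6] [0.4712 0.1511 0.0365]
wrist green [265 237  25  23 453] [276.9 248.1] [0.4868 0.1772 0.0365]
[298.10274413 265.88848926]
top amber [257 157   8  10  44] [259.6 162.2] [0.6436 0.2512 0.0365]
top amber [259 225  15  15 175] [265.9 231.9] [0.4949 0.2318 0.0365]
top amber [248 236  12  10  76] [253.3 240.7] [0.4763 0.257  0.0365]
top green [286 230  21  24 218] [295.2 239.8] [0.4799 0.1708 0.0365]
top blue [258 188   9  11  60] [261.8 193. ] [0.5768 0.2437 0.0365]
top blue [264 199  14  14 158] [270.6 205.6] [0.5504 0.2242 0.0365]
top red [326 164   4   6  16] [327.5 166.8] [0.6368 0.106  0.0365]
top red [336 207   6   6  24] [338.2 209.5] [0.5451 0.0822 0.0365]
```

View pics/w1.png

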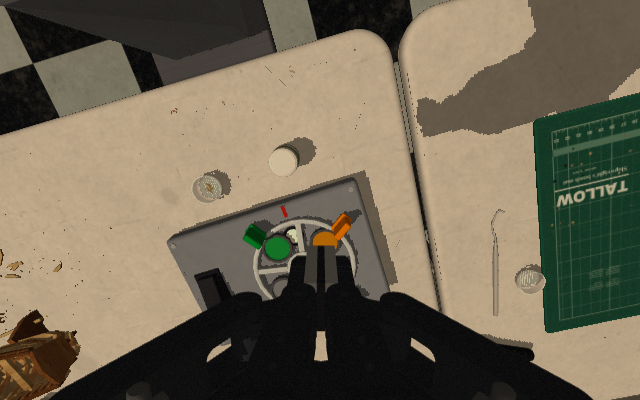

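The wrist picture shows the green filter at (277,248), the amber filter at (330,237) with its tab at (338,221), and the index line at (284,211). The solved axis is about (0.519, 0.200), with amber at 127°, box yaw about 3° and so a target of 183°. I'll descend on the clockwise side of the amber tab.

>>> servo_tool(
  motion=[-0.9,0.62,0.9,0,0,0,1,-0.9,0.62,0.9,0,0,0,1,-0.9,0.62,0.9,0,0,0,1,-0.88,0.6,0.9,0,0,0,1,0,0,1,0,0,0,1],
)

```text
t: 4.9
eef_pos: [0.5023, 0.2779, 0.2112]
tool_rot: [0.0, 0.131, 0.991, 0.0]
contact_force: [0.1, -0.0, 0.3]
gripper_width: -0.0
grasp_force: 0.0
```

>>> servo_tool(
  motion=[0,0,1,0,0,0,1,0,0,1,0,0,0,1,0,0,1,0,0,0,1,0,0,0.9,0,0,0,1,0,0,0.7,0,0,0,1],
)

```text
t: 5.52
eef_pos: [0.501, 0.2767, 0.1189]
tool_rot: [-0.0, 0.132, 0.991, -0.0]
contact_force: [0.1, 0.9, -0.0]
gripper_width: -0.003
grasp_force: 0.0
```

```bash
cat >> h.py <<'E'
C=np.array([.5188,.2000]);YAW=np.radians(3)
from scipy.spatial.transform import Rotation as Ro
def goto(p,z=None):
    o=bot.get_obs();q=o["tool_rot"];R=Ro.from_quat([q[1],q[2],q[3],q[0]])
    d=np.r_[p[:2],o["eef_pos"][2] if z is None else z]-o["eef_pos"]
    return np.round(R.inv().apply(d)/.02,2)
E
python3 - <<'E'
from h import *
o=bot.get_obs();print(o["t"],o["eef_pos"],o["contact_force"])
im=bot.read_camera("wrist");blobs("wrist",im)
a=im[100:340,200:460]
it=bot.read_camera("top");blobs("top",it);b=it[160:280,225:355]
save(np.hstack([cv2.resize(a,(400,369)),cv2.resize(b,(400,369))]),"w2.png")
q=o["tool_rot"];R=Ro.from_quat([q[1],q[2],q[3],q[0]]);prev=o["eef_pos"]
for th,d in((127,.024),(132,.020),(140,.018),(150,.018),(160,.018),(170,.018),(176,.018),(183,.018)):
    t=np.radians(th);er=np.array([np.cos(t),np.sin(t)]);et=np.array([-er[1],er[0]])
    p=np.r_[C+.072*er-d*et,.118];print(th,p.round(4),np.round(R.inv().apply(p-prev)/.02,2));prev=p
E
```

```text
5.525 [0.50099131 0.27674838 0.11889278] [ 0.11014557  0.91885646 -0.01324942]
wrist amber [ 212  199   83   89 3108] [248.5 251.4] [0.4877 0.24   0.0365]
wrist green [ 66 223  44  43 351] [ 89.4 238.4] [0.4592 0.1622 0.0365]
wrist green [ 27 247  49  36 763] [ 50.8 265. ] [0.4679 0.135  0.0365]
wrist green [ 110  252   54   47 1968] [136.8 275.2] [0.4855 0.1769 0.0365]
wrist red [137 183  19  26 193] [146.3 195.1] [0.4452 0.2007 0.0365]
top amber [257 158   8   9  40] [259.5 162.2] [0.6436 0.2514 0.0365]
top amber [268 227   6  12  44] [270.7 233. ] [0.4929 0.2219 0.0365]
top amber [251 237   9   9  57] [254.4 240.4] [0.4769 0.2548 0.0365]
top green [286 230  21  24 219] [295.2 239.8] [0.4799 0.1709 0.0365]
top blue [258 188   9  10  59] [261.7 192.9] [0.5771 0.2438 0.0365]
top blue [264 199  14  14 157] [270.7 205.5] [0.5505 0.224  0.0365]
top red [326 164   4   6  16] [327.5 166.8] [0.6368 0.106  0.0365]
top red [336 207   6   6  26] [338.4 209.2] [0.5457 0.0819 0.0365]
127 [0.4946 0.2719 0.118 ] [ 0.24 -0.31  0.04]
132 [0.4855 0.2669 0.118 ] [ 0.38 -0.36  0.  ]
140 [0.4752 0.2601 0.118 ] [ 0.41 -0.46  0.  ]
150 [0.4654 0.2516 0.118 ] [ 0.36 -0.54  0.  ]
160 [0.4573 0.2415 0.118 ] [ 0.26 -0.59  0.  ]
170 [0.451  0.2302 0.118 ] [ 0.16 -0.63  0.  ]
176 [0.4482 0.223  0.118 ] [ 0.04 -0.39  0.  ]
183 [0.446  0.2142 0.118 ] [-0.   -0.45  0.  ]
```

View pics/w2.png

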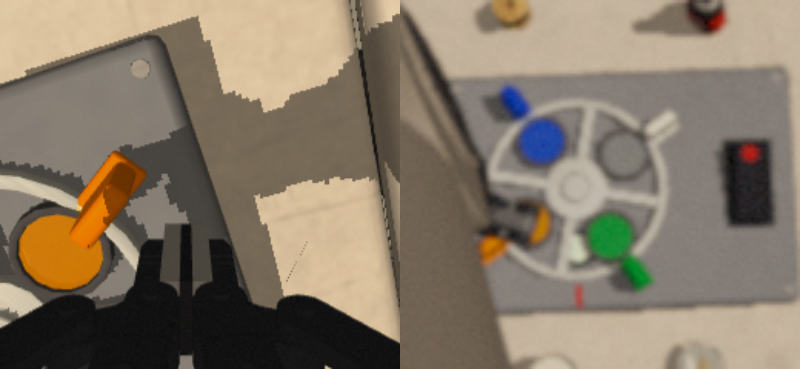

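The fingers stand clear beside the amber tab. The window still shows pale beside the green filter, and the index line is straight below the hub. Pushing most of the arc now.

>>> servo_tool(
  motion=[0.24,-0.31,0.04,0,0,0,1,0.38,-0.36,0,0,0,0,1,0.41,-0.46,0,0,0,0,1,0.18,-0.27,0,0,0,0,1,0.18,-0.27,0,0,0,0,1],
)

```text
t: 6.25
eef_pos: [0.4656, 0.2511, 0.1194]
tool_rot: [0.0, 0.132, 0.991, 0.0]
contact_force: [1.0, -0.8, 0.4]
gripper_width: -0.002
grasp_force: 0.6
```

>>> servo_tool(
  motion=[0.13,-0.3,0,0,0,0,1,0.13,-0.29,0,0,0,0,1,0.08,-0.31,0,0,0,0,1,0.08,-0.32,0,0,0,0,1,0,0,0,0,0,0,1],
)

```text
t: 6.88
eef_pos: [0.4508, 0.2292, 0.119]
tool_rot: [-0.0, 0.132, 0.991, -0.0]
contact_force: [-0.2, 1.2, -0.2]
gripper_width: -0.001
grasp_force: 0.0
```

```bash
cat > look.py <<'E'
import sys
from h import *
o=bot.get_obs();print(o["t"],o["eef_pos"],o["contact_force"])
im=bot.read_camera("wrist");blobs("wrist",im)
it=bot.read_camera("top");blobs("top",it);b=it[160:280,225:355]
save(np.hstack([cv2.resize(im[100:340,int(sys.argv[2]):int(sys.argv[2])+260],(400,369)),cv2.resize(b,(400,369))]),sys.argv[1])
E
python3 look.py w3.png 120; python3 -c "
from h import *
e=[ray('top',(225+x/400*130,160+y/369*120),.03) for x,y in((455,80),(780,68),(797,297),(578,287),(578,305))]
e+=[ray('top',(338.3,209.3),.049)];print(np.round(e,4))"
```

```text
6.875 [0.45078337 0.22915158 0.11896974] [-0.23017084  1.18013084 -0.16349372]
wrist amber [271 241  27  19 179] [283.7 246.9] [0.4414 0.2116 0.0365]
wrist amber [270 264  18  35 409] [278.6 278.2] [0.4586 0.2034 0.0365]
wrist red [256 246  15  23 162] [262.9 257.1] [0.4442 0.1991 0.0365]
top amber [256 158   9   9  46] [259.6 162.2] [0.6436 0.2511 0.0365]
top amber [279 233   8  12  57] [282.6 238.2] [0.4826 0.1968 0.0365]
top green [294 217  14  14 153] [300.7 223.7] [0.5134 0.1602 0.0365]
top green [310 223  11   7  53] [315.3 226. ] [0.5092 0.1298 0.0365]
top red [326 164   4   6  15] [327.6 166.8] [0.6367 0.1058 0.0365]
top red [336 207   6   6  24] [338.2 209.3] [0.5453 0.0822 0.0365]
[[ 0.5983  0.0081  0.03  ]
 [ 0.6118 -0.22    0.03  ]
 [ 0.4529 -0.2236  0.03  ]
 [ 0.4569 -0.0746  0.03  ]
 [ 0.4448 -0.0743  0.03  ]
 [ 0.5435  0.083   0.049 ]]
```

View pics/w3.png

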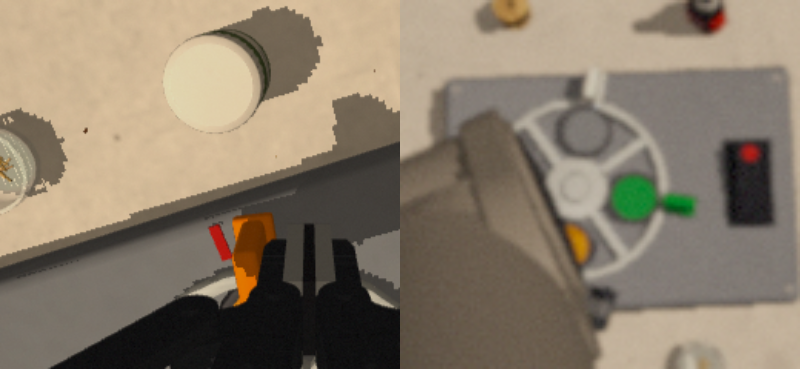

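Green now sits at 262°, so amber is at about 172° and needs about 11° more.

>>> servo_tool(
  motion=[0.03,-0.21,0,0,0,0,1,0.03,-0.21,0,0,0,0,1,0.02,-0.2,0,0,0,0,1,0,0,0,0,0,0,1],
)

```text
t: 7.48
eef_pos: [0.4463, 0.2178, 0.1191]
tool_rot: [-0.0, 0.132, 0.991, -0.0]
contact_force: [0.9, -1.4, 1.1]
gripper_width: -0.005
grasp_force: 0.0
```

```bash
cat > ang.py <<'E'
from h import *
o=bot.get_obs();print(o["t"],o["eef_pos"],o["contact_force"]);blobs("top",bot.read_camera("top"))
E
python3 ang.py
```

```text
7.475 [0.44627054 0.21784814 0.11908957] [ 0.89229338 -1.39028404  1.13581448]
top amber [257 157   7  10  45] [259.5 162.1] [0.6437 0.2514 0.0365]
top green [294 214  27  14 212] [304.8 220.6] [0.5201 0.1518 0.0365]
top red [326 164   4   6  15] [327.6 166.8] [0.6367 0.1058 0.0365]
top red [336 207   6   6  26] [338.3 209.4] [0.5451 0.0822 0.0365]
```

Amber is at about 182°, within tolerance. I'll back off, lift and go over the switch, then check.

>>> servo_tool(
  motion=[0,0.7,0,0,0,0,1,0,0,-1,0,0,0,1,0,0,-1,0,0,0,1,0,0,-1,0,0,0,1,0,0,-1,0,0,0,1],
)

```text
t: 8.15
eef_pos: [0.4502, 0.2329, 0.1998]
tool_rot: [-0.0, 0.132, 0.991, 0.0]
contact_force: [0.9, -0.1, 0.6]
gripper_width: 0.0
grasp_force: 0.0
```

>>> servo_tool(
  motion=[-0.95,-0.85,0,0,0,0,1,-0.95,-0.85,0,0,0,0,1,-0.95,-0.85,0,0,0,0,1,-0.95,-0.85,0,0,0,0,1,-0.95,-0.85,0,0,0,0,1],
)

```text
t: 8.78
eef_pos: [0.5203, 0.1254, 0.1991]
tool_rot: [-0.0, 0.132, 0.991, 0.0]
contact_force: [-0.0, 0.7, 0.1]
gripper_width: 0.003
grasp_force: 0.0
```

>>> servo_tool(
  motion=[-0.95,-0.85,0,0,0,0,1,-0.95,-0.85,0,0,0,0,1,0,0,0,0,0,0,1],
)

```text
t: 9.15
eef_pos: [0.5484, 0.0811, 0.1991]
tool_rot: [0.0, 0.133, 0.991, -0.0]
contact_force: [-0.1, 0.1, -0.0]
gripper_width: -0.001
grasp_force: 0.0
```

```bash
python3 look.py w4.png 280; python3 -c "
from h import *
print(goto([.547,.0834],.130))"
```

```text
9.15 [0.54842718 0.08113523 0.19910263] [-0.11747205  0.05076708 -0.0205803 ]
wrist amber [ 439    0   39   44 1293] [458.3  20.5] [0.4463 0.2036 0.0365]
wrist amber [ 440   48   43   47 1557] [460.9  71. ] [0.4775 0.2011 0.0365]
wrist amber [512 237  17  23  97] [516.7 247. ] [0.6213 0.227  0.0365]
wrist amber [529 250  31  26 562] [544.4 262.3] [0.6411 0.2478 0.0365]
wrist green [ 366  124   70   47 1626] [408.6 147.9] [0.5197 0.157  0.0365]
wrist green [358 144  31  26 171] [370.6 152.5] [0.5158 0.1294 0.0365]
wrist blue [552  85  35  16 129] [569.5  91.3] [0.5105 0.2725 0.0365]
wrist blue [582  88  33  19 319] [598.4  97.2] [0.5198 0.2919 0.0365]
wrist blue [ 506   90   42   44 1394] [526.3 111.4] [0.5162 0.2424 0.0365]
wrist red [316 200  14  13 146] [322.8 206. ] [0.5466 0.0846 0.0365]
wrist red [365 272  17  29 221] [372.6 289.2] [0.629  0.1061 0.0365]
top amber [258 158   4   4  10] [259.2 159.7] [0.6491 0.2522 0.0365]
top amber [258 163   6   5  14] [260.4 164.8] [0.6379 0.2493 0.0365]
top amber [275 233  14  28 246] [281.4 244.6] [0.4695 0.199  0.0365]
top green [294 214  15  14 167] [300.9 220.5] [0.5202 0.16   0.0365]
top green [310 218  11   6  54] [315.  220.6] [0.5205 0.1305 0.0365]
top blue [255 214  16  15 187] [262.5 221. ] [0.5175 0.2398 0.0365]
top blue [242 218  11   7  62] [247.3 221.3] [0.5163 0.2714 0.0365]
[ 0.01 -0.    3.44]
```

View pics/w4.png

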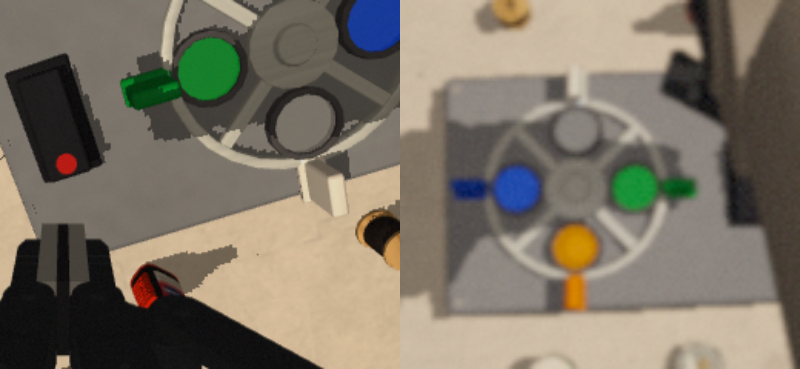

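Amber is at about 182° in both views, with its disc sitting on the index line, so the window is covered within about 1 mm. The red dot is beneath the fingers, with the bottle clear. Next I'll press.

>>> servo_tool(
  motion=[0.01,0,1,0,0,0,1,0,0,1,0,0,0,1,0,0,1,0,0,0,1,0,0,0.44,0,0,0,1,0,0,0.2,0,0,0,1],
)

```text
t: 9.88
eef_pos: [0.5469, 0.0832, 0.126]
tool_rot: [-0.0, 0.131, 0.991, 0.0]
contact_force: [0.4, -0.1, -0.5]
gripper_width: -0.003
grasp_force: 0.0
```

>>> servo_tool(
  motion=[0,0,0.12,0,0,0,1,0,0,0.12,0,0,0,1,0,0,0.12,0,0,0,1,0,0,0,0,0,0,1],
)

```text
t: 10.38
eef_pos: [0.548, 0.0824, 0.1196]
tool_rot: [0.001, 0.132, 0.991, 0.0]
contact_force: [1.9, 0.7, 2.7]
gripper_width: -0.002
grasp_force: 1.3
```

Contact at about 3 N; continuing down in small steps.

>>> servo_tool(
  motion=[0,0,0.08,0,0,0,1,0,0,0.08,0,0,0,1,0,0,0,0,0,0,1],
)

```text
t: 10.75
eef_pos: [0.5483, 0.0824, 0.1164]
tool_rot: [0.001, 0.132, 0.991, 0.0]
contact_force: [3.5, 0.7, 4.3]
gripper_width: -0.001
grasp_force: 2.4
```

>>> servo_tool(
  motion=[0,0,0.07,0,0,0,1,0,0,0,0,0,0,1],
)

```text
t: 11.0
eef_pos: [0.5484, 0.0824, 0.1157]
tool_rot: [0.001, 0.132, 0.991, 0.001]
contact_force: [2.5, -0.2, 11.4]
gripper_width: 0.002
grasp_force: 6.0
```

>>> servo_tool(
  motion=[0,0,0.04,0,0,0,1,0,0,0,0,0,0,1],
)

```text
t: 11.25
eef_pos: [0.5484, 0.0824, 0.1155]
tool_rot: [0.001, 0.132, 0.991, 0.001]
contact_force: [0.1, -0.8, 18.8]
gripper_width: -0.002
grasp_force: 9.1
```

>>> servo_tool(
  motion=[0,0,-0.3,0,0,0,1,0,0,-1,0,0,0,1,0,0,-1,0,0,0,1,0,0,-1,0,0,0,1,0,0,-1,0,0,0,1],
)

```text
t: 11.88
eef_pos: [0.5455, 0.0818, 0.1992]
tool_rot: [-0.002, 0.132, 0.991, -0.001]
contact_force: [0.2, -0.6, 0.4]
gripper_width: 0.002
grasp_force: 0.0
```

>>> servo_tool(
  motion=[-1,0,-0.5,0,0,0,1,-1,0,0,0,0,0,1,-0.5,0,0,0,0,0,1,0,0,0,0,0,0,1],
)

```text
t: 12.38
eef_pos: [0.5948, 0.0688, 0.2088]
tool_rot: [-0.001, 0.132, 0.991, -0.0]
contact_force: [0.1, 0.3, 0.8]
gripper_width: -0.002
grasp_force: 0.0
```

```bash
python3 - <<'E'
from h import *
im=bot.read_camera("wrist");it=bot.read_camera("top");s=bot.read_camera("scene");print(bot.get_obs()["t"])
blobs("top",it);print(proj("wrist",[.4788,.198,.03]))
save(np.hstack([cv2.resize(im[0:300,240:560],(400,375)),cv2.resize(s[170:320,220:380],(400,375))]),"w5.png")
E
```

```text
12.525
top amber [257 158   8  10  32] [259.7 162.9] [0.6421 0.251  0.0365]
top amber [274 233  15  28 242] [281.4 244.6] [0.4695 0.199  0.0365]
top green [294 214  15  14 153] [301.1 220.7] [0.5198 0.1597 0.0365]
top green [310 218  11   6  56] [315.4 220.4] [0.521  0.1297 0.0365]
top blue [256 214  14  15 163] [262.5 220.8] [0.5179 0.2399 0.0365]
top blue [242 218  11   7  57] [247.  221.1] [0.5168 0.2721 0.0365]
top red [335 207   7   6  26] [337.9 209.1] [0.5458 0.083  0.0365]
[456.48242366   1.78438473]
```

View pics/w5.png

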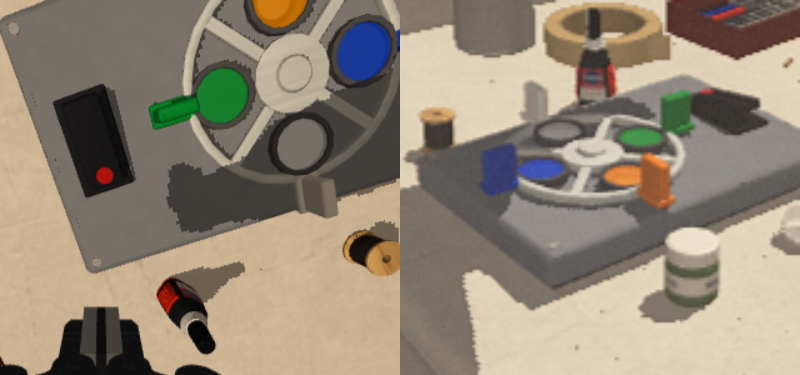

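The rocker's red-dot end is down: it met a hard stop at 19 N and the scene view shows it low. Amber is over the window and the bystanders haven't moved.

```bash
python3 -c "
from station import bot
print(bot.hand_in())"
```

```text
the job is handed in; nothing more can be done
None
```

I handed the job in at about 12.5 s: the amber filter covers the lamp window, within about 1 mm of centre by my measurement. The red-dot end of the rocker was then pressed to its stop at about 19 N, and the pot, bottle, spool and dish were left untouched.

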